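Stop the bench grinder, isolate it, and prove it dead before a wheel change

TASK

Make the little bench grinder safe for a wheel change, using only your fingertips: press the red stop button on its switch box fully home and let it come back up, then push down the raised side of the orange rocker on the power strip so that the strip is switched off, and only then press the green start button fully home and let it come back up, to prove the machine is dead. Pick nothing up and leave the loose things on the bench where they lie, and do not press green before the strip is off or red again after it.

Things in the scene. Friction and masses are not known exactly. Their poses are not given: they have to be found in the camera images.
- station: Plywood board 180 x 340 x 18 mm fixed flat on the bench: small grey two-wheel grinder on its left (y -30 to +153 mm, 146 mm high), grey switch box on its right (134 mm along x, 74 along y, centre x -12, y -122, lid at z 78 mm; the wheel guard is 90 mm beside the line of the buttons). Origin: centre of the underside; at yaw 0 x points away from the robot, y left, z up.
- stop_top (a point): Centre of the top of the red stop button (mushroom head 33 mm across, top 19 mm above the box lid), on the end of the switch box that is nearer to the robot. It moves down with the button.
- start_top (a point): Centre of the top of the green start button (cylinder 24 mm across, top 14 mm above the box lid, in an aluminium collar 31 mm across and 4 mm high), on the far end of the switch box, 60 mm from the red one. It moves down with the button.
- stop_button (a joint): Travel of the red stop button in m: 0 up, 0.006 fully home (straight down). Spring return: starts to move at about 1.7 N, fully home takes about 5 N.
- start_button (a joint): Travel of the green start button in m: 0 up, 0.006 fully home (straight down). Spring return, as the red one.
- strip: Cream power strip 50 x 225 mm, 34 mm high, fixed flat on the bench, a black plug in the socket at its other end. Origin: centre of its underside; x across it, y along it, z up. It lies with its -x side away from the robot and its switched end (-y, where its lead comes out) towards the vice.
- rocker_raised (a point): Top centre of the raised half of the orange rocker: on the strip's -x side (far from the robot), 6.5 mm from the rocker's middle, 38 mm above the bench; it moves with the rocker. The rocker is 24 mm along the strip's x, 12 mm along y, hinged about y. Push straight down at its outer edge (12 mm from the middle), clear of the other half: about 2 N when slow (10 mm/s), far more when fast; it stays as left.
- strip_switch (a joint): Angle of the strip's rocker in rad: 0 on (far side raised), 0.349 off (far side fully down).
- screw_box: Loose carton of screws, 76 x 98 x 34 mm, behind the vice; leave it. Origin: centre of its underside.
- spare_wheel: Loose spare grinding wheel, pale disc 75 mm across and 20 mm high lying flat behind the vice; leave it. Origin: centre of its underside.
- wrench_17: Loose combination spanner, 38 x 204 x 10 mm, lying in front of the station board; leave it. Origin: centre of its underside.
- spirit_level: Loose yellow spirit level, 63 x 240 x 47 mm, standing on edge at the back of the bench behind the vice; leave it. Origin: centre of its underside.
- black_tape: Loose roll of black tape, 58 mm across, 19 mm high, right of the strip; leave it. Origin: centre of its underside.

How it is judged:
By the outcome, as a careful person would: the job done as asked, in the order asked, and still so for the second after the job is handed in, with the robot touching nothing.
It also fails if it takes over 54 s, if anything falls off the work surface, if the arm or the gripper's body presses on something with over 40 N, if the wrist force passes 120 N, or if a joint passes its speed limit or range.

ROBOT

A 6-joint arm with a two-finger parallel gripper is mounted at the origin on a cart in front of the work surface, level with it; the furniture and walls round the work are solid. World frame = base frame: x ahead of the robot, y to its left, z up, the work surface at z = 0. Lengths are in m, angles in rad, forces in N, time in s.
With the tool pointing down it reaches from about 0.3 to 0.775 m from the base axis. Payload 14.6 kg.
Tool frame: the origin (TCP) lies midway between the tips of the shut fingers; the grasp point (between the pads) lies 19 mm behind it (ctrl.grip_depth is the z of the grasp point in the tool frame, in m); z points along the fingers, y is the line along which they close (so a half turn about z gives the same grasp; the last joint's range is limited). The gripper opens to 94 mm and grips with 3 to 60 N. Pads are 16 mm wide; open, the fingers measure 119 mm over their backs; the gripper's body (75 mm by 177 mm) begins 78 mm behind the grasp point.
Start: joints at [-1.182, 0.3, 1.521, -0, 1.321, -0.067], TCP at [0.242, -0.494, 0.205] pointing down, gripper open.
Joint ranges: [-3.03, 3.03], [-0.79, 2.21], [0.23, 2.52], [-1.04, 4.18], [0, 3.07], [-2.55, 2.55]. Speed limits (rad/s): [2.22, 2.22, 2.57, 3.14, 3.14, 3.14].

INTERFACE

Orientations are given as [roll, pitch, yaw] about the fixed x, y, z axes, in that order (R = Rz(yaw) Ry(pitch) Rx(roll)).
In Python, from workcell import ctrl, effector, imaging, get_time_s, get_joint_pos, get_joint_vel, get_joint_torque, get_ee_pos, get_ee_rot, get_contact_force, get_moment, get_gripper_width, get_finger_force gives the robot as it stands. Calls block until the motion is done:
- ctrl.reach(position, orientation): joint-space move of the TCP to a pose.
- ctrl.servo_line(position, attitude=None, max_speed=0.15, stop_force=None): straight line of the TCP; attitude=None keeps the orientation; max_speed is the mean speed in m/s. With stop_force (N) it stops when the force on the tool has changed by that much, and returns True; else False.
- ctrl.goto_joints(angles): joint-space move.
- effector.open_gripper() and effector.clamp(squeeze=None): open the fingers fully, or close them until they stop; squeeze is the grip in N (None keeps the last).
- ctrl.wait(seconds).
- ctrl.ik(position, orientation): joint angles nearest the present ones, or None.
- imaging.snapshot(name): name is "scene" or "top" or "wrist"; returns (picture, depth): 400x640x3 uint8, blue, green, red; 400x640 float32, m along the optical axis (not along the pixel's ray), 0 where there is no reading.
- imaging.camera_info(name): a dict with "fx", "fy", "cx", "cy" (pixels), "rvec" (rotation vector, rad) and "tvec" (3), from world to camera coordinates, as OpenCV has them; the wrist camera has in their place "mount" (4x4, takes a point from camera to tool coordinates, whose origin is the TCP and whose axes are the flange's). Camera axes: x right, y down, z forward; pixel columns grow to the right and rows downward; lengths in m; the calibration is good to about 2 mm. The wrist camera is an equidistant fisheye: a pixel r from the principal point sees the ray r / f radians off the axis. A picture is of the moment at which its call begins: read the wrist's pose just before it. camera_info takes no time and is no camera call.
A pose or a line that the arm cannot do raises ctrl.IKError and nothing moves.
- ctrl.close_job(): hands the job in; it is judged then, once.
Readings, each from a call of its own:
- get_time_s(): time.
- get_joint_pos(): joint angles.
- get_joint_vel(): joint speeds.
- get_joint_torque(): joint torques, N m.
- get_ee_pos(): TCP position.
- get_ee_rot(): TCP orientation.
- get_contact_force(): force on the tool from outside, world axes, zero at the start.
- get_moment(): the same for the moment, N m.
- get_gripper_width(): finger opening in m.
- get_finger_force(): force on a finger pad.
Only numpy, scipy, OpenCV 4.12 (cv2) and the standard library are available. Lean on these libraries where they do the work, as an engineer would, in place of code of your own. Each camera call takes 0.05 s, during which the arm holds its last target. There are 200 camera calls.

## Working session

There is one attempt and no reset: what is moved stays moved. The work goes in short steps, each a Python script; the robot and the scene stay as the last script left them, time stands still between calls to the robot, and variables do not carry over. Pictures are saved under pics/ and viewed, at most 10 in all, crops included, and the job is handed in when it is done.

```bash
mkdir -p pics; cat > h.py <<'E'
import numpy as np, cv2
from workcell import *
def snap(n,f):
    p,d=imaging.snapshot(n); cv2.imwrite('pics/'+f+'.png',p); np.save('pics/'+f+'.npy',d); return p,d
def world(n,u,v,d):
    c=imaging.camera_info(n);R=cv2.Rodrigues(np.array(c['rvec'],float))[0]
    return R.T@(np.array([(u-c['cx'])/c['fx']*d,(v-c['cy'])/c['fy']*d,d])-np.ravel(c['tvec']))
def onplane(n,u,v,z):
    c=imaging.camera_info(n);R=cv2.Rodrigues(np.array(c['rvec'],float))[0]
    o=-R.T@np.ravel(c['tvec']);r=R.T@np.array([(u-c['cx'])/c['fx'],(v-c['cy'])/c['fy'],1])
    return o+r*(z-o[2])/r[2]
E
python3 - <<'E'
from h import *
for n in('top','scene'): snap(n,n)
print(imaging.camera_info('top'),get_time_s())
E
```

```text
{'fx': 485.7660467024214, 'fy': 485.7660467024214, 'cx': 320.2274857442257, 'cy': 200.4976737264865, 'rvec': array([ 2.20973348, -2.14100419,  0.11829493]), 'tvec': array([-0.14347038,  0.50089813,  1.59339575])} 0.1
```

View pics/top.png

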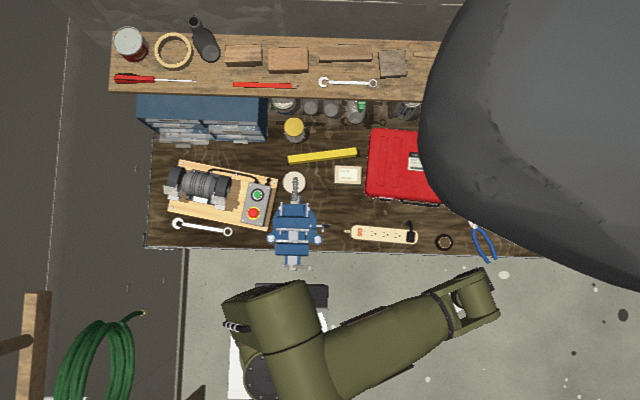

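View pics/scene.png

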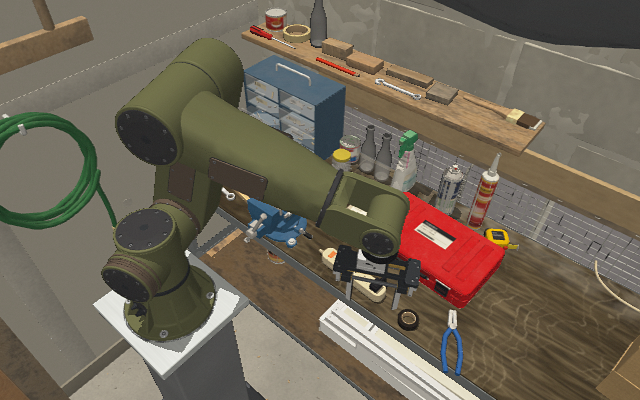

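The top view shows red at about (253,213), green at (257,195), and the orange rocker at (361,232). The vice sits between the station and the strip, and a shelf runs along the back.

```bash
python3 - <<'E'
from h import *
p=cv2.imread('pics/top.png');d=np.load('pics/top.npy')
hsv=cv2.cvtColor(p,cv2.COLOR_BGR2HSV)
def blob(lo,hi,c,r,z):
    m=cv2.inRange(hsv,lo,hi); k=np.zeros_like(m); cv2.circle(k,c,r,255,-1); m&=k
    v,u=np.nonzero(m); u0,v0=u.mean(),v.mean()
    print(u0,v0,len(u),u.min(),u.max(),v.min(),v.max(),'plane',onplane('top',u0,v0,z).round(4),'depth',world('top',u0,v0,np.median(d[v,u])).round(4))
blob((0,150,90),(8,255,255),(253,213),10,.097)
blob((172,150,90),(180,255,255),(253,213),10,.097) if 0 else 0
blob((50,80,40),(90,255,255),(257,195),10,.092)
blob((3,150,120),(16,255,255),(361,232),9,.037)
for u,v in[(295,230),(295,210),(295,182),(297,190),(297,245),(275,238),(320,238),(205,185),(225,185),(230,203),(265,65),(200,105),(400,150),(410,230),(390,236),(350,232)]: print(u,v,world('top',u,v,d[v,u]).round(3))
q=cv2.resize(p[150:260,160:430],None,fx=2.96,fy=2.96,interpolation=cv2.INTER_CUBIC);cv2.imwrite('pics/c.png',q)
E
```

```text
252.62121212121212 212.45454545454547 66 248 257 208 217 plane [0.4531 0.0862 0.097 ] depth [0.4532 0.0864 0.0954]
256.8333333333333 194.19444444444446 36 254 260 191 197 plane [0.5123 0.076  0.092 ] depth [0.5123 0.0761 0.0916]
359.10526315789474 232.1578947368421 19 358 361 229 235 plane [ 0.4035 -0.2586  0.037 ] depth [ 0.4036 -0.2587  0.036 ]
295 230 [ 0.4   -0.052  0.147]
295 210 [ 0.346 -0.114  1.636]
295 182 [ 0.557 -0.044  0.081]
297 190 [ 0.532 -0.051  0.076]
297 245 [ 0.354 -0.06   0.15 ]
275 238 [0.376 0.019 0.009]
320 238 [ 0.381 -0.131  0.019]
205 185 [0.532 0.235 0.125]
225 185 [0.533 0.17  0.139]
230 203 [0.488 0.174 0.013]
265 65 [0.825 0.033 0.389]
200 105 [0.746 0.229 0.269]
400 150 [ 0.673 -0.381  0.084]
410 230 [ 0.416 -0.428  0.028]
390 236 [ 0.394 -0.361  0.032]
350 232 [ 0.404 -0.23   0.02 ]
```

View pics/c.png

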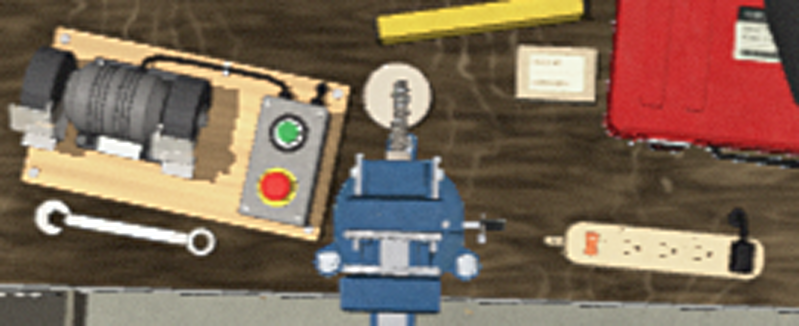

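The enlarged crop confirms the layout: red button at crop (277,187), green at (288,131), orange rocker at (591,243), with the vice between them. I'll close the fingers and take a wrist look over the rocker on the way.

```bash
python3 - <<'E'
from h import *
print(get_ee_rot(),imaging.camera_info('wrist'))
p=cv2.imread('pics/top.png');hsv=cv2.cvtColor(p,cv2.COLOR_BGR2HSV)
m=cv2.inRange(hsv,(10,25,150),(30,120,255));m[:,:340]=0;m[:,425:]=0;m[:215]=0;m[250:]=0
c=max(cv2.findContours(m,0,2)[0],key=cv2.contourArea);r=cv2.minAreaRect(c);b=cv2.boxPoints(r);print([onplane('top',*q,.034).round(3)[:2].tolist() for q in b])
effector.clamp(5)
for y in(0,np.pi/2,-np.pi/2): 
  for P in([.40,-.26,.15],[.453,.086,.25],[.512,.076,.09]):
    j=ctrl.ik(P,[np.pi,0,y]); print(y,P,None if j is None else np.round(j,2))
ctrl.reach([.38,-.26,.17],[np.pi,0,0])
print(get_ee_pos(),get_ee_rot(),get_time_s(),get_gripper_width())
snap('wrist','w1'); snap('top','t1')
E
```

```text
[-3.14061274e+00 -6.17038395e-05  4.55796002e-01] {'fx': 309.70691628693146, 'fy': 309.70691628693146, 'cx': 321.7537947599983, 'cy': 195.23102726678007, 'mount': array([[ 6.71184630e-04, -9.57886034e-01, -2.87147863e-01,
         8.60566975e-02],
       [ 9.99999772e-01,  6.20794884e-04,  2.66530724e-04,
        -9.26506865e-05],
       [-7.70461338e-05, -2.87147976e-01,  9.57886232e-01,
        -1.78268775e-01],
       [ 0.00000000e+00,  0.00000000e+00,  0.00000000e+00,
         1.00000000e+00]])}
[[0.384, -0.207], [0.431, -0.21], [0.416, -0.453], [0.37, -0.449]]
0 [0.4, -0.26, 0.15] [-0.65  0.19  1.79 -0.    1.16  0.92]
0 [0.453, 0.086, 0.25] [ 0.11  0.07  1.69 -0.    1.38  1.68]
0 [0.512, 0.076, 0.09] [ 0.08  0.36  1.73 -0.    1.05  1.65]
1.5707963267948966 [0.4, -0.26, 0.15] [-0.65  0.19  1.79  0.    1.16 -0.65]
1.5707963267948966 [0.453, 0.086, 0.25] [ 0.11  0.07  1.69 -0.    1.38  0.11]
1.5707963267948966 [0.512, 0.076, 0.09] [ 0.08  0.36  1.73 -0.    1.05  0.08]
-1.5707963267948966 [0.4, -0.26, 0.15] [-0.65  0.19  1.79 -0.    1.16  2.49]
-1.5707963267948966 [0.453, 0.086, 0.25] None
-1.5707963267948966 [0.512, 0.076, 0.09] None
[ 0.3799702  -0.26063298  0.17023298] [ 3.14119781e+00 -2.74348819e-04  4.66747354e-04] 2.5833 0.0005285586932588337
```

View pics/w1.png

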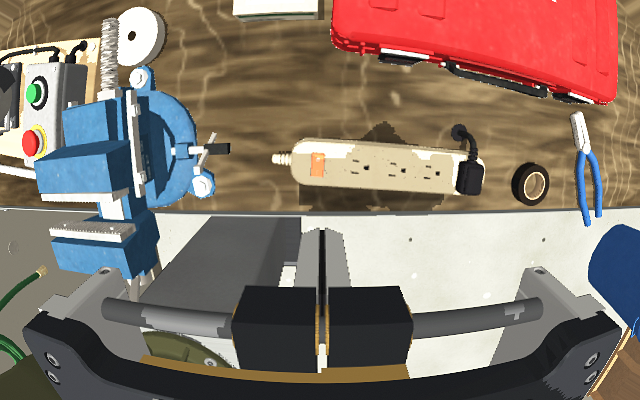

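The wrist picture shows the rocker at about (317,164), red at (33,145), and green at (36,95). The shut fingertips point at the strip's near side. Next I'll locate the rocker by ray casting and press red.

```bash
cat >> h.py <<'E'
from scipy.spatial.transform import Rotation as Rn
def wplane(u,v,z,pos,rpy):
    c=imaging.camera_info('wrist');M=np.array(c['mount']);R=Rn.from_euler('xyz',rpy).as_matrix()
    a=np.array([u-c['cx'],v-c['cy']])/c['fx'];t=np.hypot(*a)
    r=R@M[:3,:3]@np.array([*(a/t*np.sin(t)),np.cos(t)]); o=R@M[:3,3]+pos
    return o+r*(z-o[2])/r[2]
E
cat > press.py <<'E'
from h import *
def press(x,y,ztop,yaw):
    A=[np.pi,0,yaw]
    ctrl.reach([x,y,ztop+.04],A)
    ctrl.servo_line([x,y,ztop+.006],max_speed=.06)
    f0=np.array(get_contact_force())
    hit=ctrl.servo_line([x,y,ztop-.012],max_speed=.012,stop_force=12)
    print('hit',hit,np.round(get_ee_pos(),4),np.round(np.array(get_contact_force())-f0,2))
    ctrl.wait(.2); print(np.round(get_ee_pos(),4),np.round(np.array(get_contact_force())-f0,2))
    ctrl.servo_line([x,y,ztop+.04],max_speed=.06)
    print(get_time_s())
E
python3 - <<'E'
from press import *
p=cv2.imread('pics/w1.png');hsv=cv2.cvtColor(p,cv2.COLOR_BGR2HSV)
P=[.37997,-.26063,.17023];A=[3.1412,-.00027,.00047]
for nm,lo,hi,c,r,z in[('rocker',(3,140,120),(18,255,255),(317,164),18,.036),('red',(0,150,90),(8,255,255),(33,145),22,.097),('green',(50,80,40),(90,255,255),(36,95),20,.092)]:
    m=cv2.inRange(hsv,lo,hi);k=np.zeros_like(m);cv2.circle(k,c,r,255,-1);m&=k;v,u=np.nonzero(m)
    print(nm,u.mean(),v.mean(),u.min(),u.max(),v.min(),v.max(),wplane(u.mean(),v.mean(),z,P,A).round(4))
    if nm=='rocker': print(wplane(u.mean(),v.min(),.037,P,A),wplane(u.mean(),v.max(),.035,P,A))
ctrl.reach([.40,-.15,.3],[np.pi,0,.7]); ctrl.reach([.453,.086,.25],[np.pi,0,1.4])
press(.453,.086,.097,1.4)
E
```

```text
rocker 316.95522388059703 165.6865671641791 311 324 153 176 [ 0.4038 -0.2548  0.036 ]
[ 0.41718419 -0.25488261  0.037     ] [ 0.39269551 -0.25479511  0.035     ]
red 29.877551020408163 142.71137026239066 22 38 130 156 [0.4542 0.0819 0.097 ]
green 33.142276422764226 92.9308943089431 26 40 83 103 [0.5117 0.0733 0.092 ]
hit True [0.4531 0.086  0.0909] [-2.97 -0.33  9.24]
[0.4531 0.086  0.0909] [-2.65 -0.16  8.99]
7.7583
```

Red went the full 6 mm with 9 N on it, more than the 5 N needed. Now the rocker's outer edge.

```bash
python3 - <<'E'
from h import *
x,y=.4195,-.2565;A=[np.pi,0,-.062]
ctrl.reach([.453,.086,.25],[np.pi,0,1.4]);
ctrl.reach([.40,-.15,.28],[np.pi,0,.7]); ctrl.reach([x,y,.09],A)
ctrl.servo_line([x,y,.045],max_speed=.05)
f0=np.array(get_contact_force())
for z in(.041,.039,.038,.037,.036,.035,.034,.033,.032):
    h=ctrl.servo_line([x,y,z],max_speed=.006,stop_force=9)
    F=np.array(get_contact_force())-f0; print(z,h,np.round(get_ee_pos(),4),F.round(2))
    if h or F[2]>9: break
ctrl.servo_line([x,y,.09],max_speed=.08)
ctrl.reach([.38,-.26,.14],[np.pi,0,0])
P,R=get_ee_pos(),get_ee_rot(); p,_=snap('wrist','w2'); print(P,R,get_time_s())
q=np.hstack([cv2.resize(cv2.imread('pics/w1.png')[125:205,267:367],None,fx=4,fy=4),cv2.resize(p[110:190,267:367],None,fx=4,fy=4)]);cv2.imwrite('pics/c2.png',q)
E
```

```text
0.041 False [ 0.4195 -0.2565  0.041 ] [-0.57 -0.44  0.16]
0.039 False [ 0.4195 -0.2565  0.039 ] [-0.26 -0.23  1.4 ]
0.038 False [ 0.4197 -0.2566  0.0382] [ 2.04 -0.58  1.28]
0.037 False [ 0.4197 -0.2566  0.0371] [ 2.29 -0.58  3.51]
0.036 False [ 0.4197 -0.2566  0.0361] [ 3.96 -1.62  4.28]
0.035 False [ 0.4199 -0.2567  0.0353] [ 4.44 -0.6   6.02]
0.034 True [ 0.4203 -0.2568  0.0352] [-0.58  1.71  9.1 ]
[ 0.37982505 -0.260244    0.14029242] [ 3.14092895e+00 -8.34047398e-04 -9.72442611e-04] 15.1917
```

View pics/c2.png

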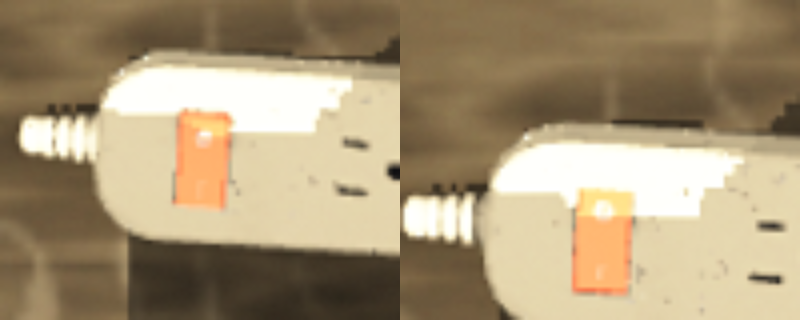

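Left is before and right is after (rocker at about (603,240) in the crop). The shading has swapped, with the far end now darker against the strip and the near half lit. I'll make a second, firmer push slightly closer to the middle to confirm it's at the stop.

```bash
python3 - <<'E'
from h import *
x,y=.4175,-.2562;A=[np.pi,0,-.062]
ctrl.reach([x,y,.08],A)
ctrl.servo_line([x,y,.042],max_speed=.05)
f0=np.array(get_contact_force())
for z in np.arange(.040,.0319,-.0005):
    h=ctrl.servo_line([x,y,z],max_speed=.006,stop_force=15)
    F=np.array(get_contact_force())-f0; print(round(z,4),h,np.round(get_ee_pos(),4),F.round(2))
    if h or F[2]>15: break
ctrl.servo_line([x,y,.08],max_speed=.08)
ctrl.reach([.37,-.256,.11],[np.pi,0,0])
P,R=get_ee_pos(),get_ee_rot(); p,d=snap('wrist','w3'); print(P,R,get_time_s())
cv2.imwrite('pics/c3.png',cv2.resize(p[70:190,245:395],None,fx=4,fy=4))
E
```

```text
0.04 False [ 0.4175 -0.2562  0.04  ] [-0.42  0.41 -0.66]
0.0395 False [ 0.4175 -0.2562  0.0395] [-0.07  0.74 -0.  ]
0.039 False [ 0.4175 -0.2562  0.039 ] [ 0.91  1.05 -0.05]
0.0385 False [ 0.4175 -0.2562  0.0385] [-0.09  0.88 -0.16]
0.038 False [ 0.4175 -0.2562  0.038 ] [ 0.47  0.93 -0.78]
0.0375 False [ 0.4175 -0.2562  0.0375] [-0.05  1.08 -0.16]
0.037 False [ 0.4175 -0.2562  0.037 ] [ 0.57  0.95 -0.69]
0.0365 False [ 0.4175 -0.2562  0.0365] [-0.92  0.55 -0.7 ]
0.036 False [ 0.4175 -0.2562  0.0361] [-0.15  0.23  2.08]
0.0355 False [ 0.4176 -0.2563  0.0358] [-1.12  2.35  6.93]
0.035 False [ 0.4176 -0.2563  0.0356] [-2.59  2.56 10.11]
0.0345 False [ 0.4177 -0.2563  0.0355] [-4.92  4.18 16.31]
[ 0.3697276  -0.25619712  0.11018213] [ 3.14114312e+00 -6.84551535e-04 -1.34172634e-03] 20.8167
```

View pics/c3.png

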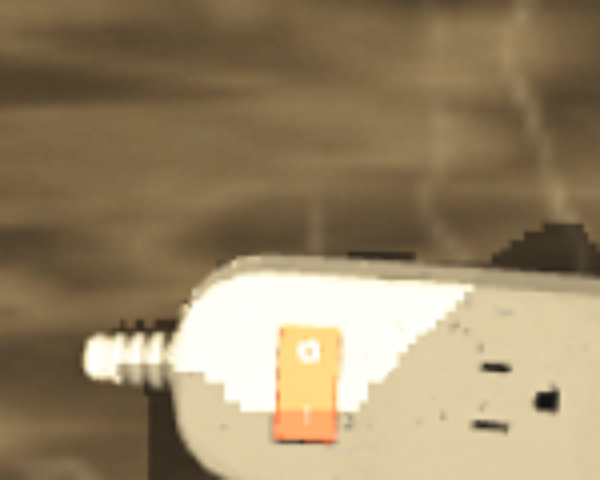

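The rocker's far half, marked "O", now meets the fingertip rigidly at 36 mm, which is the expected height for fully off. Now green.

```bash
python3 - <<'E'
from press import *
ctrl.reach([.38,-.25,.28],[np.pi,0,.2]); ctrl.reach([.42,-.1,.28],[np.pi,0,.7]); ctrl.reach([.512,.076,.25],[np.pi,0,1.4])
press(.512,.0757,.092,1.4)
ctrl.reach([.46,.0,.30],[np.pi,0,.7]); ctrl.reach([.4,-.05,.32],[np.pi,0,0])
P,R=get_ee_pos(),get_ee_rot(); snap('wrist','w4'); snap('top','t4'); print(P,R,get_time_s())
p=cv2.imread('pics/t4.png');cv2.imwrite('pics/c4.png',cv2.resize(p[150:260,160:430],None,fx=2.96,fy=2.96))
E
```

```text
hit True [0.5121 0.0757 0.0861] [-3.52  0.17  7.18]
[0.5121 0.0757 0.0861] [-4.14 -0.98  8.74]
26.4083
[ 0.40035564 -0.04960517  0.3189114 ] [-3.14104499e+00  1.66041123e-03  4.75036581e-03] 27.9
```

View pics/w4.png

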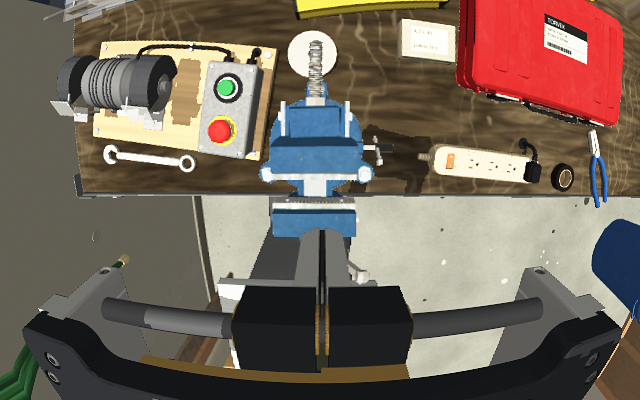

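The last view shows both buttons up (red at (219,131), green at (227,88)), the loose things undisturbed, and the arm clear of everything. Handing in.

```bash
python3 -c "
from workcell import *
print(ctrl.close_job())"
```

```text
the job is handed in; nothing more can be done
None
```

I pressed red home and released it, switched the strip off, then pressed green home and released it, in that order. I left the loose things alone and handed the job in about 28 s into the 54 s limit; no verdict came back.

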